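# Unclip the stopper dish and hold it out turned a quarter

### The arm

A 6-joint arm with a two-finger parallel gripper is mounted at the origin on a cart in front of the work surface, level with it; the furniture and walls round the work are solid. World frame = base frame: x ahead of the robot, y to its left, z up, the work surface at z = 0. Lengths are in m, angles in rad, forces in N, time in s.
With the tool pointing down it reaches from about 0.3 to 1 m from the base axis. Payload 5.1 kg.
Tool frame: the origin (TCP) lies on the centre line of the jaws, within the pads' length; the fingertips stand 19 mm ahead of it and the grasp point (between the pads) is the TCP; z points along the fingers, x is the direction in which the jaws open and shut, and the axes are right-handed (so a half turn about z gives the same grasp; the last joint's range is limited). The gripper opens to 95 mm and grips with 3 to 60 N. Pads are 20 mm wide; open, the fingers measure 119 mm over their backs; the gripper's body (75 mm by 180 mm) begins 59 mm behind the grasp point.
Start: joints at [1.102, 0.124, 1.65, -0, 1.367, -0.083], TCP at [0.245, 0.602, 0.234] pointing down, gripper open.
Joint ranges: [-2.61, 2.61], [-1.02, 2.33], [0.03, 2.71], [-1.35, 4.49], [0.32, 2.68], [-2.91, 2.91]. Speed limits (rad/s): [2.57, 2.57, 3.14, 3.14, 3.14, 3.14].

### API

Orientations are given as a rotation vector (axis times angle).
In Python, from plant import r gives the robot as it stands.
- The arm moves only by the tool send_rows, never from a script. Its arguments are lists of equal length, an entry for each row: "travel": the shift along the tool's x, y, z in m, a list of three; "twist": the turn, a rotation vector about the tool's x, y, z in rad, a list of three. In form: {"travel": [[dx, dy, dz], ...], "twist": [[ax, ay, az], ...]}. A call has 1 to 20 rows; each row shifts and turns the commanded pose from where the row before left it, along the tool's axes as they then stand; what a row does not reach is not made up. A row lasts 1/10 s, in which the tool goes at most 50 mm and 8.59 degrees, less where a joint would pass 70% of its speed; a pose out of reach is approached as far as the arm can. A call with a gripper value outside its range is refused whole. "claw" is the finger opening in m, from 0 to 0.0951, set as the call begins (left out, the last holds). The fingers move at their own pace and stop on an object; the grip force is fixed at half the most. Time passes only in rows, so rows that do not move let the fingers close. It gives the time, the measured TCP pose, the force and the opening at its end, in the units of the state.
- r.read_state(): the state, without advancing time (a new reading comes with each control period).
- r.camera(name): name is "scene" or "top" or "wrist"; returns the picture (384x512x3 uint8, red, green, blue); there is no depth.
- r.camera_info(name): a dict with "mtx" (3x3 intrinsics, pixels), "k1" (the pictures are not rectified: a ray, as slopes to the right and down, at radius r is drawn at 1 + k1 r^2 times it, then the intrinsics apply), "R" (3x3) and "t" (3): a world point X has camera coordinates R X + t. Camera axes: x right, y down, z forward; pixel columns grow to the right and rows downward; lengths in m; the calibration is good to about 2 mm. A picture is of the moment at which its call begins: read the wrist's pose just before it. camera_info takes no time and is no camera call; for the wrist camera it gives the pose at the moment of the call.
- r.sign_off(): hands the job in, once; it reports no verdict.
Trained networks look in the newest picture that a camera, given by its name, has taken for a name from the list of things; names that differ only in an ending like _2 or _b are one class to them, and where a whole thing is asked for, a point or a joint stands for the part that bears it (a point fixed in the world has none). Each returns a list of dicts, best first, with "conf" (0 to 1); they miss things now and then, are a little off and sometimes report something else, mostly with a low value. They report only what shows in the picture. A call takes as long as a camera call. They do not tell look-alikes from the thing itself.
- r.look_for(camera, query): "rect" ([left, top, right, bottom] in pixels, round what is visible of it).
- r.spot_point(camera, query): "at" ([column, row] in pixels: a listed point, or the origin of a listed thing).
The state is a dict: "time": time; "qpos": joint angles; "qd": joint speeds; "tau": joint torques, N m; "tool_pos": TCP position; "tcp_rot": TCP orientation; "wrist_force": force on the tool from outside, world axes, zero at the start; "moment": the same for the moment, N m; "opening": finger opening in m.
Only numpy, scipy, OpenCV 4.12 (cv2) and the standard library are available. Lean on these libraries where they do the work, as an engineer would, in place of code of your own. Each camera call takes 0.05 s, during which the arm holds its last target.

### The job

Pull the white dish with the loose cork ball straight up by its steel handle, out of the sprung catch on its rail, and carry it over to the round cork mat. Turn it a quarter turn, either way, so that its handle lies square across the direction of the rail, and finish still holding it there, level and still, with about 10 cm of air between its underside and the middle of the mat, ready for me to take the ball. Keep the dish level and the ball in its middle all the way without touching the ball, never set the dish down on the mat or worktop, and leave the tumbler, mug and timer where they stand.

Things in the scene. Friction and masses are not known exactly. Their poses are not given: they have to be found in the camera images.
- dish: White round dished plate, 142 mm across, rim 28 mm above the origin, 250 g, with a steel bow handle above and a steel saddle below. Origin: on the plate's axis, at the roof of the saddle's channel; z up. The handle runs along the dish's y. The saddle (50 mm along y, 44 mm along x) reaches 36 mm below the origin and at first straddles the rail's bar, dish y along the rail's y.
- dish_handle (a point): Centre of the handle bar, 110 mm above the dish's origin, 206 mm above the worktop at the start: straight, flat-sided, 12 mm wide and 12 mm high, 142 mm long along the dish's y, on two uprights at y = +-68 mm. Grip it here from above, fingers closing along the dish's x; 52 mm of air between its underside and the ball.
- dish_middle (a point): Middle (lowest point) of the dish's floor, where the ball rests, 12 mm above the dish's origin; the floor is a shallow cone that rises 8 degrees outwards.
- dish_foot (a point): Lowest point of the dish: middle of the lower edge of its saddle, 36 mm under the origin, 146 mm under the handle's centre.
- stopper_center (a point): Centre of the loose cork ball (a carafe's stopper, 40 mm in diameter, 20 g) that lies in the middle of the dish and rolls freely; at rest 20 mm above dish_middle.
- rail: Fixed steel rail, foot plate 100 x 210 x 10 mm, flat bar along its y, 16 x 190 mm, 60 to 96 mm above the worktop. Origin: centre of the foot's underside. Two sprung noses at mid-bar hook over ridges in the saddle: pulled straight up, they give within the first 10 mm at about 6 N besides the dish's weight; the saddle is clear of the bar after 37 mm of lift.
- mat: Fixed round cork mat, 160 mm across, 6 mm thick, flat on the worktop. Origin: centre of its underside.
- tumbler: Glass tumbler, 81 mm across, 93 mm high, loose bystander; origin at the centre of its underside.
- mug: Grey mug, 84 mm across, 123 mm with its handle, 91 mm high, loose bystander; origin at the centre of its underside.
- timer: Round wind-up kitchen timer, 65 mm across, 48 mm high, loose bystander; origin at the centre of its underside.
Things that resemble listed ones, but are neither listed nor needed, are in the scene too. There is more than one size of the mat; the job needs the larger.

How it is judged:
On the way, in this order (a step that is already met when the one before it is completed fails the run):
1. the dish is lifted clear of the rail, level, the ball in its middle (z of dish_foot in the frame of rail above 0.097 m and angle between dish's own z axis and vertical below 0.15 rad and distance between stopper_center and dish_middle below 0.035 m), for 0.1 s.
2. the dish is turned square to the rail in the air, the ball in its middle (angle between the y axis of dish and the x axis of rail, either way round below 0.14 rad and height (world z) of dish_foot above 0.05 m and angle between dish's own z axis and vertical below 0.15 rad and distance between stopper_center and dish_middle below 0.035 m), for 0.2 s.
At the end, for the whole second after the job is handed in: Dish still held, at rest, within 4 cm of the mat's middle, its lowest point 5 to 17 cm above the worktop, touching neither rail nor mat; handle within 8 deg of square to the rail; tilt under 4.5 deg; ball at rest within 15 mm of the dish's middle; tumbler, mug, timer moved under 3 cm (horizontal distance between dish and mat below 0.04 m and height (world z) of dish_foot between 0.05 and 0.17 m and angle between the y axis of dish and the x axis of rail, either way round below 0.14 rad and angle between dish's own z axis and vertical below 0.08 rad and horizontal distance between stopper_center and dish_middle below 0.015 m and distance between stopper_center and dish_middle below 0.028 m and contact force between the fingers and dish above 1 N and contact force between dish and rail below 0.1 N and contact force between dish and mat below 0.1 N and linear speed of dish below 0.02 m/s and linear speed of stopper below 0.03 m/s and distance of each of tumbler, mug, timer from where it was at the start of the episode below 0.03 m); the arm keeps its last pose, push and grip.
It fails at once if the dish is tilted more than 14 degrees (angle between dish's own z axis and vertical above 0.25 rad).
It fails at once if the ball rolls to the rim of the dish or out of it (distance between stopper_center and dish_middle above 0.05 m).
It fails at once if the gripper touches the ball (contact force between stopper and the arm above 0.3 N or contact force between stopper and the fingers above 0.3 N).
It fails at once if the dish is set down on the worktop or the mat (its lowest point less than 3 cm above the worktop) (height (world z) of dish_foot below 0.03 m).
It fails at once if the tumbler, the mug or the timer is knocked away (distance of any of tumbler, mug, timer from where it was at the start of the episode above 0.03 m).
It also fails if it takes over 54 s, if anything falls off the work surface, if the arm or the gripper's body presses on something with over 40 N, if the wrist force passes 120 N, or if a joint passes its speed limit or range.

## Working session

There is one attempt and no reset: what is moved stays moved. The work goes in short steps, Python scripts to look and compute and a tool call to move; the robot and the scene stay as the last step left them, time stands still between calls to the robot, and variables do not carry over. Pictures are saved under pics/ and viewed, and the job is handed in when it is done.

Besides the shell and the picture viewer there is one more tool, called after "Call:" as name(argument=value, ...), one argument or row to a line, values as JSON. send_rows: Moves the arm, as the interface text tells. Its arguments: {"type":"object","properties":{"travel":{"type":"array","items":{"type":"array","items":{"type":"number"}}},"twist":{"type":"array","items":{"type":"array","items":{"type":"number"}}},"claw":{"type":"number"}},"required":["travel","twist"]}

```bash
mkdir -p pics; ls; python3 - <<'E'
from plant import r
import cv2
print(r.read_state())
for c in ["scene","top","wrist"]:
    im=r.camera(c); cv2.imwrite(f"pics/{c}0.png",im[:,:,::-1])
    i=r.camera_info(c); print(c,i)
    for q in ["dish","dish_handle","mat","rail","tumbler","mug","timer","stopper_center"]:
        print(q,[(x['conf'],x['at']) for x in r.spot_point(c,q)][:3])
print(r.read_state()['time'])
E
```

```text
pics
{'time': 0.0, 'qpos': array([ 1.10242683e+00,  1.24492322e-01,  1.65162960e+00,  3.07672796e-06,
        1.36751392e+00, -8.25963704e-02]), 'qd': array([-3.02834414e-04, -7.73615832e-04, -3.28943202e-05, -6.95278989e-04,
       -4.51234521e-04, -7.00858835e-04]), 'tau': array([-1.11863603e-03, -4.17592371e+01, -3.59931922e+01,  7.73239858e-02,
        4.90680733e-02, -1.85635663e-04]), 'tool_pos': array([0.24433562, 0.60169164, 0.23242154]), 'tcp_rot': array([ 2.60525338,  1.75385369, -0.00280256]), 'wrist_force': array([ 0.372973  , -0.46306383, -0.24238786]), 'moment': array([-0.00314836, -0.00957667,  0.02244996]), 'opening': 0.09520357944519277}
scene {'mtx': array([[462.59550348,   0.        , 252.81228055],
       [  0.        , 462.59550348, 190.12365634],
       [  0.        ,   0.        ,   1.        ]]), 'k1': -0.1395707613378421, 'R': array([[ 0.71535982, -0.69859706, -0.01491558],
       [-0.39352341, -0.38514345, -0.83474778],
       [ 0.57740771,  0.60301465, -0.55043045]]), 't': array([-0.39211235,  0.35892926,  0.83896065])}
dish [(0.91, [347.6, 265.4]), (0.7, [
[... 814 characters left out ...]
er [(0.81, [261.9, 157.9])]
mug [(0.67, [310.8, 157.0]), (0.59, [392.3, 205.7])]
timer [(0.94, [277.9, 261.2]), (0.21, [259.0, 157.8])]
stopper_center [(0.75, [392.8, 208.5])]
wrist {'mtx': array([[330.65276104,   0.        , 251.48344854],
       [  0.        , 330.65276104, 190.1130251 ],
       [  0.        ,   0.        ,   1.        ]]), 'k1': -0.05542176148947292, 'R': array([[ 3.76766779e-01,  9.26307922e-01,  6.53480222e-04],
       [ 8.91334284e-01, -3.62733431e-01,  2.71933176e-01],
       [ 2.52130894e-01, -1.01872917e-01, -9.62315915e-01]]), 't': array([-0.65031076, -0.0299225 ,  0.39057568])}
dish []
dish_handle []
mat []
rail []
tumbler []
mug []
timer []
stopper_center []
1.35
```

View pics/scene0.png

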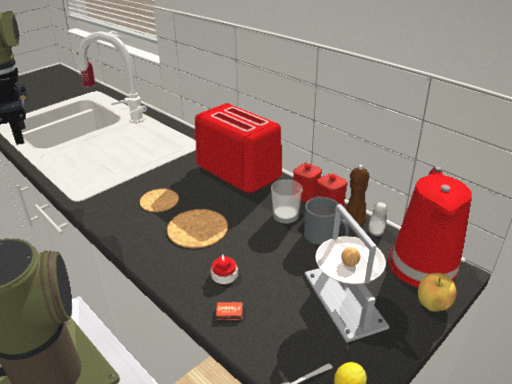

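View pics/top0.png

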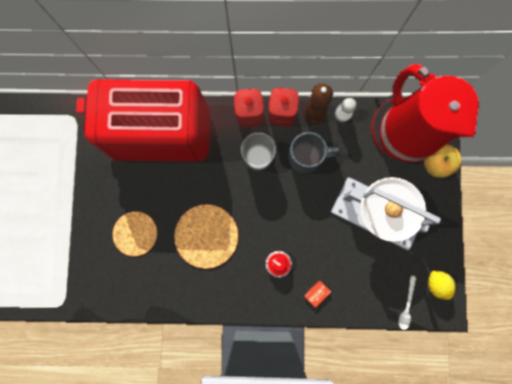

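```bash
cat > h.py <<'E'
from plant import r
import cv2, numpy as np
def ray(c,uv,i=None):
    i=i or r.camera_info(c)
    d=np.array([i['k1'],0,0,0,0])
    p=cv2.undistortPoints(np.array([[uv]],float),i['mtx'],d)[0,0]
    # model k1 applied to ray radius: same as cv
    R=i['R'];C=-R.T@i['t']; v=R.T@np.array([p[0],p[1],1]); return C,v/np.linalg.norm(v)
def onz(c,uv,z,i=None):
    C,v=ray(c,uv,i); return C+v*(z-C[2])/v[2]
def tri(*obs):
    A=np.zeros((3,3));b=np.zeros(3);L=[]
    for c,uv in obs:
        C,v=ray(c,uv);P=np.eye(3)-np.outer(v,v);A+=P;b+=P@C;L.append((C,P))
    X=np.linalg.solve(A,b); return X,[float(np.linalg.norm(P@(X-C))) for C,P in L]
def proj(c,X):
    i=r.camera_info(c); 
    return cv2.projectPoints(np.atleast_2d(X).astype(float),cv2.Rodrigues(i['R'])[0],i['t'],i['mtx'],np.array([i['k1'],0,0,0,0]))[0][:,0]
E
python3 - <<'E'
from h import *
for n,a,b in [("handle",(352.1,226.9),(405.8,204.6)),("dish",(347.6,265.4),(391.9,209)),("rail",(341.4,296),(378.7,213.6)),("mat",(199,224.5),(202.8,239.8)),("tumbler",(284.2,214.2),(261.9,157.9)),("timer",(222.6,274.9),(277.9,261.2)),("ball",(349.4,259.3),(392.8,208.5))]:
    print(n,tri(("scene",a),("top",b)))
print('mat',onz("top",(206.5,236.5),.006), onz("scene",(198,228),.006),onz("top",(134,233),.006))
im=cv2.imread("pics/top0.png");cv2.imwrite("pics/t1.png",cv2.resize(im[140:280,310:480],None,fx=4.5,fy=4.2857,interpolation=cv2.INTER_CUBIC)); 
im=cv2.imread("pics/scene0.png");cv2.imwrite("pics/s1.png",cv2.resize(im[150:350,270:480],None,fx=3,fy=3,interpolation=cv2.INTER_CUBIC))
E
```

```text
handle (array([ 0.56002748, -0.26961265,  0.20595194]), [0.002145884424404781, 0.002145884424404705])
dish (array([ 0.55933903, -0.27243741,  0.10798599]), [0.002622854734413881, 0.002622854734413823])
rail (array([ 0.5562159 , -0.26913256,  0.01801912]), [0.001914563015185299, 0.0019145630151855392])
mat (array([0.49229449, 0.15822798, 0.0167616 ]), [0.009604215542729937, 0.009604215542729883])
tumbler (array([0.69228284, 0.02201295, 0.01652852]), [0.003117546967871222, 0.0031175469678712017])
timer (array([ 0.43252861, -0.02199038, -0.00091537]), [0.003326904793872948, 0.0033269047938728935])
ball (array([ 0.56068878, -0.27145857,  0.12256574]), [0.00045314298918887964, 0.0004531429891889438])
mat [0.4933689  0.15660415 0.006     ] [0.49606804 0.15313896 0.006     ] [0.49903675 0.34075728 0.006     ]
```

View pics/t1.png

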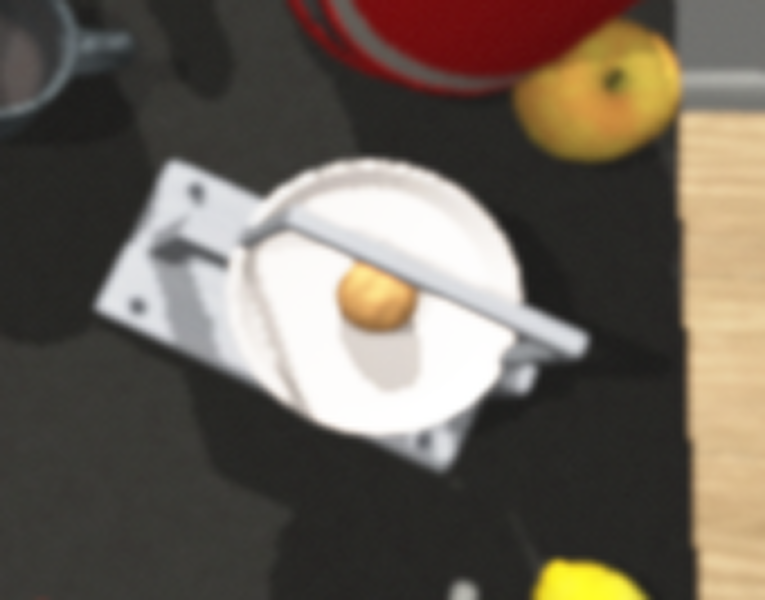

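View pics/s1.png

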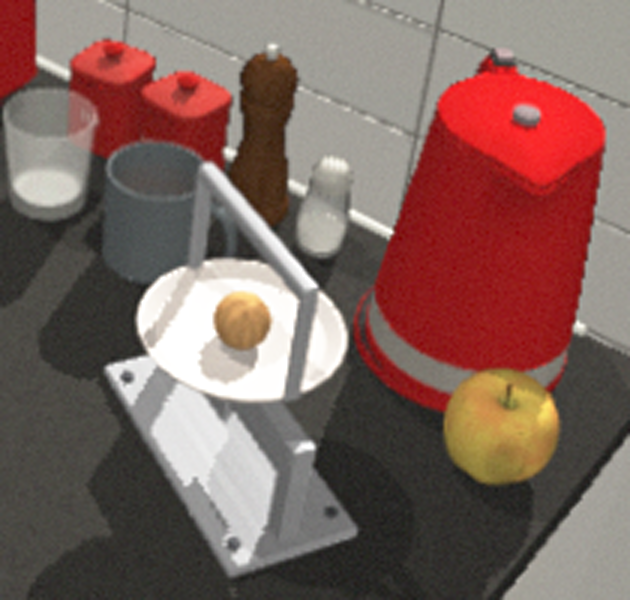

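```bash
python3 - <<'E'
from h import *
t=lambda x,y:(310+x/4.5-.39,140+y/4.2857-.38)
s=lambda x,y:(270+x/3-.33,150+y/3-.33)
a=onz("top",t(285,218),.212);b=onz("top",t(580,344),.212)
print("top handle",a,b,(a+b)/2,np.degrees(np.arctan2(*(b-a)[[1,0]])),np.linalg.norm(a-b))
a=onz("scene",s(205,170),.212);b=onz("scene",s(311,293),.212)
print("scene handle",a,b,(a+b)/2,np.degrees(np.arctan2(*(b-a)[[1,0]])),np.linalg.norm(a-b))
c=[onz("top",t(*p),.010) for p in [(172,160),(97,308),(445,470)]]
print(c); d=c[2]-c[1];print("rail y",np.degrees(np.arctan2(d[1],d[0])),np.linalg.norm(d),"ctr",(c[0]+c[2])/2)
d=c[0]-c[1];print("rail x",np.degrees(np.arctan2(d[1],d[0])),np.linalg.norm(d))
c=[onz("scene",s(*p),.010) for p in [(105,370),(233,570),(357,528)]]
print(c); d=c[1]-c[0];print("rail y",np.degrees(np.arctan2(d[1],d[0])),np.linalg.norm(d),"ctr",(c[0]+c[2])/2)
# kettle top knob
print("kettle knob",tri(("scene",s(527,115)),("top",(454.5,105.5))))
print("kettle handle",tri(("scene",s(503,57)),("top",(423,73))))
print("mugs etc",onz("top",(307,152),.091),onz("top",(258,152),.093))
for n in ["left"]: print("toaster",onz("top",(208,155),.15))
from scipy.spatial.transform import Rotation as Ro
print(Ro.from_rotvec(r.read_state()['tcp_rot']).as_matrix())
E
```

```text
top handle [ 0.58859331 -0.20455341  0.212     ] [ 0.53133328 -0.33222573  0.212     ] [ 0.5599633  -0.26838957  0.212     ] -114.15585602472814 0.13992474317059359
scene handle [ 0.58663726 -0.21227182  0.212     ] [ 0.52867395 -0.33584069  0.212     ] [ 0.5576556  -0.27405625  0.212     ] -115.13019127689157 0.13648813415455902
[array([ 0.64971011, -0.19759336,  0.01      ]), array([ 0.56151421, -0.15548837,  0.01      ]), array([ 0.47159113, -0.34323825,  0.01      ])]
rail y -115.59215873033486 0.20817343246185893 ctr [ 0.56065062 -0.27041581  0.01      ]
rail x -25.51994771428503 0.09773099313646925
[array([ 0.56036556, -0.15904241,  0.01      ]), array([ 0.47385524, -0.34496465,  0.01      ]), array([ 0.56149046, -0.3855589 ,  0.01      ])]
rail y -114.95273677601708 0.20506368679336368 ctr [ 0.56092801 -0.27230066  0.01      ]
kettle knob (array([ 0.75640446, -0.35727805,  0.24315186]), [0.0006768697497354307, 0.0006768697497355167])
kettle handle (array([ 0.82781624, -0.30270145,  0.235411  ]), [0.0024763073802470375, 0.0024763073802471568])
mugs etc [ 0.69430146 -0.08548944  0.091     ] [0.69249046 0.02987785 0.093     ]
toaster [0.67133633 0.14090624 0.15      ]
[[ 3.76354443e-01  9.26475758e-01 -4.84427839e-05]
 [ 9.26475757e-01 -3.76354445e-01 -5.01643062e-05]
 [-6.47076707e-05 -2.60015054e-05 -9.99999998e-01]]
```

```bash
cat >> h.py <<'E'
from scipy.spatial.transform import Rotation as Ro
def sim(rows,p=None,R=None):
    s=r.read_state()
    p=s['tool_pos'].copy() if p is None else np.array(p,float); R=Ro.from_rotvec(s['tcp_rot']) if R is None else R
    for t,w in rows:
        p=p+R.apply(t); R=R*Ro.from_rotvec(w)
    x=R.as_matrix()[:,0]; return p,np.degrees(np.arctan2(x[1],x[0])),R
E
python3 - <<'E'
from h import *
for dy in (.0255,.026):
  rows=[([-.0007,dy,-.0035],[0,0,.0405])]*20+[([-.0007,dy,0],[0,0,.0405])]*20
  print(sim(rows[:20])[:2],sim(rows)[:2])
E
```

```text
(array([0.59115612, 0.24677645, 0.30362117]), np.float64(21.482368007622703)) (array([ 0.57266678, -0.2492717 ,  0.30364695]), np.float64(-24.927213388398478))
(array([0.59813693, 0.23999914, 0.30362117]), np.float64(21.482368007622703)) (array([ 0.57955212, -0.26577806,  0.30364744]), np.float64(-24.927213388398478))
```

Call:
send_rows(
  travel=[
    [-0.0007,0.026,-0.006],
    [-0.0007,0.026,-0.006],
    [-0.0007,0.026,-0.006],
    [-0.0007,0.026,-0.006],
    [-0.0007,0.026,-0.006],
    [-0.0007,0.026,-0.006],
    [-0.0007,0.026,-0.006],
    [-0.0007,0.026,-0.006],
    [-0.0007,0.026,-0.006],
    [-0.0007,0.026,-0.006],
    [-0.0007,0.026,-0.003],
    [-0.0007,0.026,-0.003],
    [-0.0007,0.026,-0.003],
    [-0.0007,0.026,-0.003],
    [-0.0007,0.026,0],
    [-0.0007,0.026,0],
    [-0.0007,0.026,0],
    [-0.0007,0.026,0],
    [-0.0007,0.026,0],
    [-0.0007,0.026,0],
  ],
  twist=[
    [0,0,0.0405],
    [0,0,0.0405],
    [0,0,0.0405],
    [0,0,0.0405],
    [0,0,0.0405],
    [0,0,0.0405],
    [0,0,0.0405],
    [0,0,0.0405],
    [0,0,0.0405],
    [0,0,0.0405],
    [0,0,0.0405],
    [0,0,0.0405],
    [0,0,0.0405],
    [0,0,0.0405],
    [0,0,0.0405],
    [0,0,0.0405],
    [0,0,0.0405],
    [0,0,0.0405],
    [0,0,0.0405],
    [0,0,0.0405],
  ],
  claw=0.095,
)

```text
time: 3.35
tool_pos: [0.5986, 0.2391, 0.3056]
tcp_rot: [-3.087, -0.583, -0.0]
wrist_force: [0.6, 0.3, -0.0]
opening: 0.0951
```

```bash
python3 - <<'E'
from h import *
for dx,dy in [(-.0016,.026),(-.0016,.0262),(-.0018,.026)]:
  print(sim([([dx,dy,0],[0,0,.0405])]*20)[:2])
E
```

```text
(array([ 0.5616703 , -0.26648513,  0.30563162]), np.float64(-25.02048654018145))
(array([ 0.56162578, -0.27037668,  0.30563151]), np.float64(-25.02048654018145))
(array([ 0.55777874, -0.26644061,  0.30563135]), np.float64(-25.02048654018145))
```

Call:
send_rows(
  travel=[
    [-0.0016,0.0262,0],
    [-0.0016,0.0262,0],
    [-0.0016,0.0262,0],
    [-0.0016,0.0262,0],
    [-0.0016,0.0262,0],
    [-0.0016,0.0262,0],
    [-0.0016,0.0262,0],
    [-0.0016,0.0262,0],
    [-0.0016,0.0262,0],
    [-0.0016,0.0262,0],
    [-0.0016,0.0262,0],
    [-0.0016,0.0262,0],
    [-0.0016,0.0262,0],
    [-0.0016,0.0262,0],
    [-0.0016,0.0262,0],
    [-0.0016,0.0262,0],
    [-0.0016,0.0262,0],
    [-0.0016,0.0262,0],
    [-0.0016,0.0262,0],
    [-0.0016,0.0262,0],
  ],
  twist=[
    [0,0,0.0405],
    [0,0,0.0405],
    [0,0,0.0405],
    [0,0,0.0405],
    [0,0,0.0405],
    [0,0,0.0405],
    [0,0,0.0405],
    [0,0,0.0405],
    [0,0,0.0405],
    [0,0,0.0405],
    [0,0,0.0405],
    [0,0,0.0405],
    [0,0,0.0405],
    [0,0,0.0405],
    [0,0,0.0405],
    [0,0,0.0405],
    [0,0,0.0405],
    [0,0,0.0405],
    [0,0,0.0405],
    [0,0,0.0405],
  ],
)

```text
time: 5.35
tool_pos: [0.5616, -0.2705, 0.3056]
tcp_rot: [3.067, -0.681, 0.0]
wrist_force: [-0.5, 0.2, -0.9]
opening: 0.0951
```

```bash
python3 - <<'E'
from h import *
s=r.read_state();print(s['tool_pos'],s['time'],sim([])[1])
i=r.camera_info("wrist")
im=r.camera("wrist");cv2.imwrite("pics/w1.png",im[:,:,::-1])
for q in ["dish_handle","stopper_center","dish_middle","rail","dish"]:
    print(q,r.spot_point("wrist",q)[:2])
np.savez("w1.npz",**i)
print(i['R'],i['t'])
E
```

```text
[ 0.56156768 -0.27045421  0.30564727] 5.35 -25.021825232633095
dish_handle [{'at': [250.8, 197.2], 'conf': 0.94}, {'at': [82.4, 24.6], 'conf': 0.2}]
stopper_center [{'at': [252.8, 174.4], 'conf': 0.93}]
dish_middle [{'at': [249.2, 174.6], 'conf': 0.67}]
rail []
dish [{'at': [252.1, 173.6], 'conf': 0.92}, {'at': [81.5, 25.3], 'conf': 0.5}]
[[ 9.05948514e-01 -4.23387220e-01 -7.42567187e-04]
 [-4.07222461e-01 -8.71837084e-01  2.72157981e-01]
 [-1.15875609e-01 -2.46258729e-01 -9.62252296e-01]] [-0.62265111 -0.0572261   0.45861585]
```

View pics/w1.png

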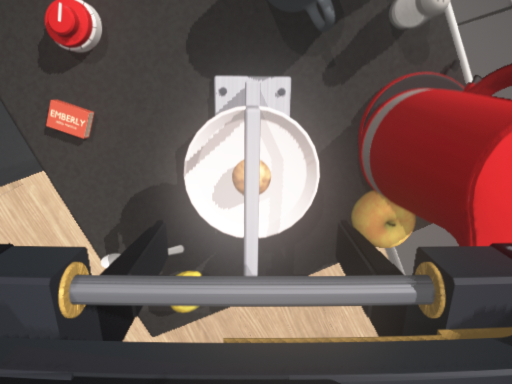

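```bash
python3 - <<'E'
from h import *
s=r.read_state();p=s['tool_pos'];R=Ro.from_rotvec(s['tcp_rot'])
im=cv2.imread("pics/w1.png"); g=im.astype(int)
a=onz("wrist",(253,81),.212);b=onz("wrist",(251,274),.212)
print(a,b,np.degrees(np.arctan2(*(b-a)[[1,0]])),R.inv().apply(a-p),R.inv().apply(b-p))
h=onz("wrist",(250.8,197.2),.206);print(h,R.inv().apply(h-p))
cv2.imwrite("pics/w1c.png",cv2.resize(im[60:290,170:340],None,fx=3,fy=2.6,interpolation=cv2.INTER_CUBIC))
for row in (90,100,150,200,230,260):print(row,g[row,238:266,1])
E
```

```text
[ 0.59999374 -0.1891164   0.212     ] [ 0.53445622 -0.32686649  0.212     ] -115.44375782747731 [ 0.00065171 -0.08796911  0.09371243] [-0.00089866  0.06456891  0.09364358]
[ 0.56163489 -0.26794595  0.206     ] [-0.00101063 -0.00031518  0.09967284]
90 [222 220 186 173 166 164 160 147 188 213 218 220 219 218 218 219 220 219
 217 216 216 212 190 219 221 220 218 220]
100 [165 167 167 165 161 164 161 152 195 216 219 221 220 219 219 221 221 221
 218 217 217 211 190 195 195 193 195 216]
150 [251 251 251 251 251 248 187 166 188 209 223 223 222 222 222 222 221 222
 223 221 219 210 239 249 250 250 250 250]
200 [222 222 222 222 222 217 163 176 201 220 223 224 224 222 223 223 223 225
 224 222 215 233 245 246 247 249 251 252]
230 [255 255 255 255 254 248 175 177 201 221 222 221 221 220 220 221 222 223
 223 223 234 254 254 254 254 254 254 254]
260 [ 86  86  86  86  86 101 144 172 198 214 215 215 213 214 216 217 219 219
 216 185 105  84  84  84  83  83  83  83]
```

View pics/w1c.png

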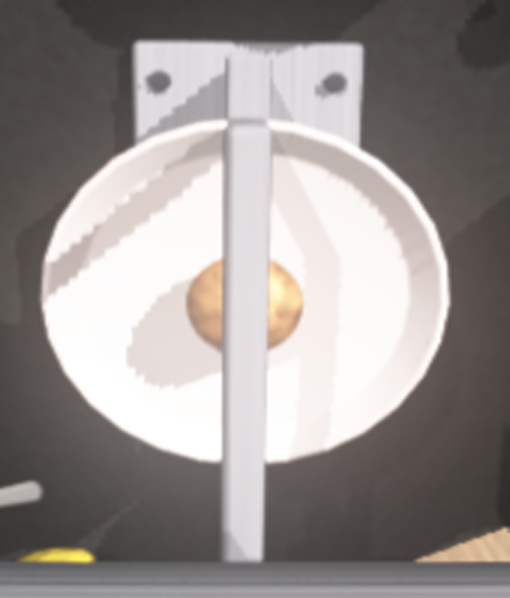

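```bash
python3 - <<'E'
from h import *
s=r.read_state();p=s['tool_pos'];R=Ro.from_rotvec(s['tcp_rot'])
for uv in [(252.5,107),(251.8,150),(250.5,255)]: print(uv,R.inv().apply(onz("wrist",uv,.212)-p))
print(R.inv().apply(np.array([.56,-.2705,.206])-p))
E
```

```text
(252.5, 107) [ 0.00030249 -0.06999823  0.09370431]
(251.8, 150) [-0.00020954 -0.03882871  0.09369023]
(250.5, 255) [-0.0012899   0.04711735  0.09365144]
[-0.00142022  0.00268952  0.09967147]
```

Call:
send_rows(
  travel=[
    [-0.0006,0.001,0.004],
    [0,0,0.008],
    [0,0,0.008],
    [0,0,0.008],
    [0,0,0.008],
    [0,0,0.008],
    [0,0,0.008],
    [0,0,0.008],
    [0,0,0.008],
    [0,0,0.008],
    [0,0,0.008],
    [0,0,0.006],
    [0,0,0.005],
    [0,0,0.003],
    [0,0,0.002],
    [0,0,0],
  ],
  twist=[
    [0,0,0.01],
    [0,0,0],
    [0,0,0],
    [0,0,0],
    [0,0,0],
    [0,0,0],
    [0,0,0],
    [0,0,0],
    [0,0,0],
    [0,0,0],
    [0,0,0],
    [0,0,0],
    [0,0,0],
    [0,0,0],
    [0,0,0],
    [0,0,0],
  ],
)

```text
time: 7.25
tool_pos: [0.5611, -0.2701, 0.2055]
tcp_rot: [-3.064, 0.693, 0.0]
wrist_force: [-0.3, 0.5, 0.1]
opening: 0.0952
```

```bash
python3 - <<'E'
from h import *
s=r.read_state();print(s['tool_pos'],s['time'],sim([])[1],s['wrist_force'])
a=cv2.imencode
for c in("wrist","scene"):
  cv2.imwrite(f"pics/{c}2.png",r.camera(c)[:,:,::-1])
x=np.hstack([cv2.imread("pics/wrist2.png"),cv2.imread("pics/scene2.png")])
cv2.imwrite("pics/c2.png",cv2.resize(x,(800,300)))
E
```

```text
[ 0.56105184 -0.27011253  0.20553371] 7.25 -25.497221186385154 [-0.32298679  0.50216428  0.08354421]
```

View pics/c2.png

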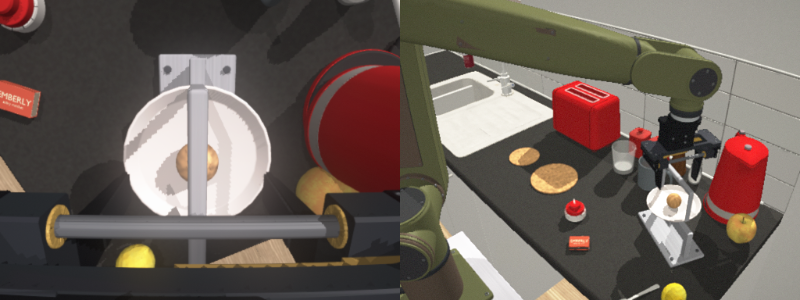

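The jaws straddle the handle bar, which runs vertically at about column 198 in the wrist view. Nothing is in contact yet, so I'll close.

Call:
send_rows(
  travel=[
    [0,0,0],
    [0,0,0],
    [0,0,0],
    [0,0,0],
    [0,0,0],
    [0,0,0],
    [0,0,0],
    [0,0,0],
    [0,0,0],
    [0,0,0],
  ],
  twist=[
    [0,0,0],
    [0,0,0],
    [0,0,0],
    [0,0,0],
    [0,0,0],
    [0,0,0],
    [0,0,0],
    [0,0,0],
    [0,0,0],
    [0,0,0],
  ],
  claw=0,
)

```text
time: 8.35
tool_pos: [0.5611, -0.2701, 0.2056]
tcp_rot: [-3.064, 0.693, 0.0]
wrist_force: [-0.3, 0.6, -0.4]
opening: 0.0204
```

```bash
python3 - <<'E'
from h import *
s=r.read_state();print(s['tool_pos'],s['time'],sim([])[1],s['wrist_force'],s['moment'],s['opening'])
cv2.imwrite("pics/wrist3.png",r.camera("wrist")[:,:,::-1])
E
```

```text
[ 0.56107844 -0.27011483  0.20564285] 8.35 -25.497057985769764 [-0.29258696  0.55220799 -0.37722722] [-0.07387692  0.12710316  0.04703846] 0.020418987495188567
```

View pics/wrist3.png

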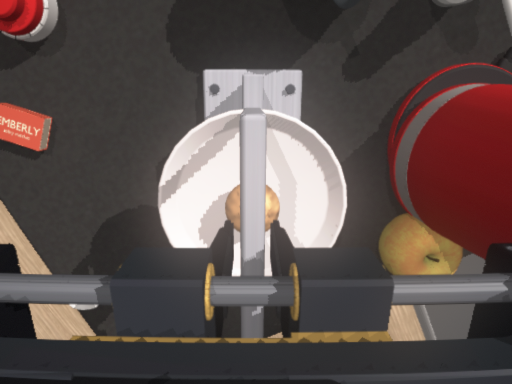

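Call:
send_rows(
  travel=[
    [0,0,0],
    [0,0,0],
    [0,0,0],
    [0,0,0],
    [0,0,0],
  ],
  twist=[
    [0,0,0],
    [0,0,0],
    [0,0,0],
    [0,0,0],
    [0,0,0],
  ],
)

```text
time: 8.9
tool_pos: [0.5611, -0.2701, 0.2057]
tcp_rot: [3.064, -0.693, 0.0]
wrist_force: [0.2, -0.6, -1.1]
opening: 0.0116
```

```bash
python3 - <<'E'
from h import *
s=r.read_state();print(s['tool_pos'],s['time'],sim([])[1],s['wrist_force'],s['moment'],s['opening'])
E
```

```text
[ 0.56110055 -0.27014362  0.20566054] 8.9 -25.49762235970911 [ 0.24146557 -0.59664671 -1.14206419] [-0.10044335  0.05927897 -0.01473181] 0.011634205960826309
```

Call:
send_rows(
  travel=[
    [0,0,0],
    [0,0,-0.0005],
    [0,0,-0.001],
    [0,0,-0.001],
    [0,0,-0.001],
    [0,0,-0.001],
    [0,0,-0.001],
    [0,0,-0.001],
    [0,0,-0.001],
    [0,0,-0.001],
    [0,0,-0.001],
    [0,0,-0.001],
    [0,0,-0.001],
    [0,0,-0.001],
    [0,0,-0.001],
  ],
  twist=[
    [0,0,0],
    [0,0,0],
    [0,0,0],
    [0,0,0],
    [0,0,0],
    [0,0,0],
    [0,0,0],
    [0,0,0],
    [0,0,0],
    [0,0,0],
    [0,0,0],
    [0,0,0],
    [0,0,0],
    [0,0,0],
    [0,0,0],
  ],
)

```text
time: 10.4
tool_pos: [0.5612, -0.2702, 0.2195]
tcp_rot: [3.064, -0.693, 0.001]
wrist_force: [-0.4, 0.4, -2.3]
opening: 0.0114
```

```bash
python3 - <<'E'
from h import *
s=r.read_state();print(s['tool_pos'],s['time'],s['wrist_force'],s['moment'],s['opening'])
for c in("wrist","scene"):
  cv2.imwrite(f"pics/{c}4.png",r.camera(c)[:,:,::-1])
w=cv2.imread("pics/wrist4.png");x=cv2.resize(cv2.imread("pics/scene4.png")[150:350,270:480],None,fx=2,fy=1.92)
cv2.imwrite("pics/c4.png",cv2.resize(np.hstack([w[:,100:450],x]),(770,384)))
E
```

```text
[ 0.56118735 -0.2702163   0.21948789] 10.4 [-0.35995617  0.43826734 -2.30086002] [-0.11368374  0.06533993 -0.02474004] 0.011405594616196826
```

View pics/c4.png

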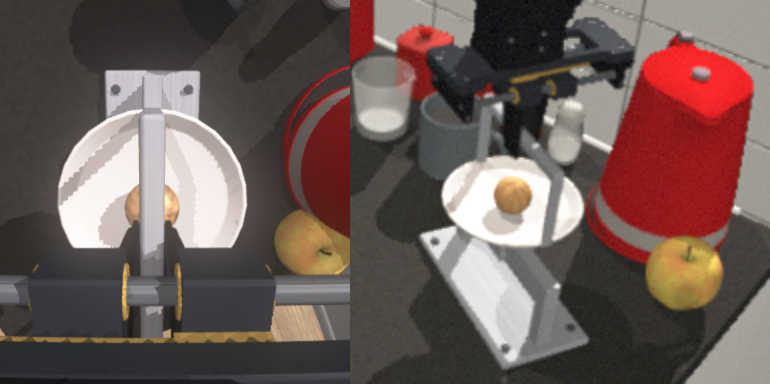

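Call:
send_rows(
  travel=[
    [0,0,-0.001],
    [0,0,-0.002],
    [0,0,-0.003],
    [0,0,-0.004],
    [0,0,-0.004],
    [0,0,-0.004],
    [0,0,-0.004],
    [0,0,-0.004],
    [0,0,-0.004],
    [0,0,-0.004],
    [0,0,-0.004],
    [0,0,-0.004],
    [0,0,-0.004],
    [0,0,-0.004],
    [0,0,-0.004],
    [0,0,-0.004],
    [0,0,-0.003],
    [0,0,-0.002],
    [0,0,-0.001],
    [0,0,0],
  ],
  twist=[
    [0,0,0],
    [0,0,0],
    [0,0,0],
    [0,0,0],
    [0,0,0],
    [0,0,0],
    [0,0,0],
    [0,0,0],
    [0,0,0],
    [0,0,0],
    [0,0,0],
    [0,0,0],
    [0,0,0],
    [0,0,0],
    [0,0,0],
    [0,0,0],
    [0,0,0],
    [0,0,0],
    [0,0,0],
    [0,0,0],
  ],
)

```text
time: 12.5
tool_pos: [0.5611, -0.2701, 0.2832]
tcp_rot: [3.064, -0.693, 0.0]
wrist_force: [-0.4, 0.8, -3.1]
opening: 0.0118
```

```bash
python3 - <<'E'
from h import *
s=r.read_state();print(s['tool_pos'],s['time'],s['wrist_force'],s['moment'],s['opening'],s['qpos'])
for c in("wrist","scene"):
  cv2.imwrite(f"pics/{c}5.png",r.camera(c)[:,:,::-1])
w=cv2.imread("pics/wrist5.png");x=cv2.resize(cv2.imread("pics/scene5.png")[150:350,270:480],None,fx=2,fy=1.92)
cv2.imwrite("pics/c5.png",cv2.resize(np.hstack([w[:,100:450],x]),(770,384)))
E
```

```text
[ 0.56110388 -0.27012331  0.28324981] 12.5 [-0.43758932  0.79037901 -3.12393652] [-0.09378364  0.12527921  0.01118298] 0.011757094235541317 [-5.34849661e-01  3.85709986e-02  1.65778993e+00  7.02318408e-06
  1.44515959e+00 -8.98250052e-02]
```

View pics/c5.png

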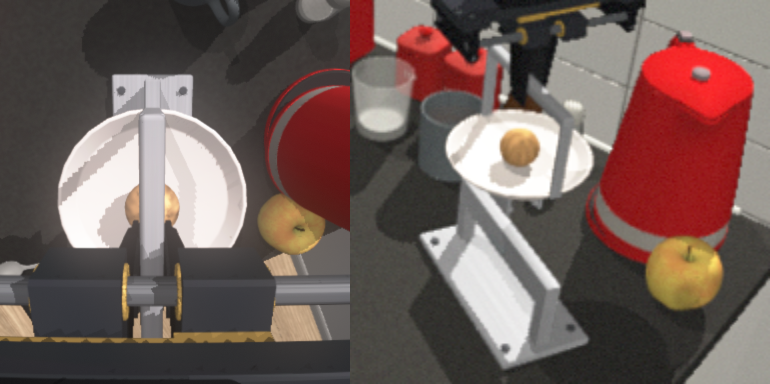

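Call:
send_rows(
  travel=[
    [-0.0008,-0.0012,0],
    [-0.0016,-0.0024,0],
    [-0.0024,-0.0036,0],
    [-0.0032,-0.0047,0],
    [-0.004,-0.0059,0],
    [-0.0049,-0.0071,0],
    [-0.0057,-0.0083,0],
    [-0.0065,-0.0095,0],
    [-0.0073,-0.0107,0],
    [-0.0081,-0.0118,0],
    [-0.0081,-0.0118,0],
    [-0.0081,-0.0118,0],
    [-0.0081,-0.0118,0],
    [-0.0081,-0.0118,0],
    [-0.0081,-0.0118,0],
    [-0.0081,-0.0118,0],
    [-0.0081,-0.0118,0],
    [-0.0081,-0.0118,0],
    [-0.0081,-0.0118,0],
    [-0.0081,-0.0118,0],
  ],
  twist=[
    [0,0,0],
    [0,0,0],
    [0,0,0],
    [0,0,0],
    [0,0,0],
    [0,0,0],
    [0,0,0],
    [0,0,0],
    [0,0,0],
    [0,0,0],
    [0,0,0],
    [0,0,0],
    [0,0,0],
    [0,0,0],
    [0,0,0],
    [0,0,0],
    [0,0,0],
    [0,0,0],
    [0,0,0],
    [0,0,0],
  ],
)

```text
time: 14.6
tool_pos: [0.5265, -0.0496, 0.2832]
tcp_rot: [3.064, -0.693, 0.0]
wrist_force: [-0.3, -0.4, -2.2]
opening: 0.0117
```

Call:
send_rows(
  travel=[
    [-0.0081,-0.0118,0],
    [-0.0081,-0.0118,0],
    [-0.0081,-0.0118,0],
    [-0.0081,-0.0118,0],
    [-0.0081,-0.0118,0],
    [-0.0081,-0.0118,0],
    [-0.0081,-0.0118,0],
    [-0.0081,-0.0118,0],
    [-0.0081,-0.0118,0],
    [-0.0081,-0.0118,0],
    [-0.0073,-0.0107,0],
    [-0.0065,-0.0095,0],
    [-0.0057,-0.0083,0],
    [-0.0049,-0.0071,0],
    [-0.004,-0.0059,0],
    [-0.0032,-0.0047,0],
    [-0.0024,-0.0036,0],
    [-0.0016,-0.0024,0],
    [-0.0008,-0.0012,0],
    [0,0,0],
  ],
  twist=[
    [0,0,0],
    [0,0,0],
    [0,0,0],
    [0,0,0],
    [0,0,0],
    [0,0,0],
    [0,0,0],
    [0,0,0],
    [0,0,0],
    [0,0,0],
    [0,0,0],
    [0,0,0],
    [0,0,0],
    [0,0,0],
    [0,0,0],
    [0,0,0],
    [0,0,0],
    [0,0,0],
    [0,0,0],
    [0,0,0],
  ],
)

```text
time: 16.6
tool_pos: [0.4945, 0.1545, 0.2832]
tcp_rot: [3.064, -0.693, 0.0]
wrist_force: [0.5, -0.6, -2.2]
opening: 0.0113
```

```bash
python3 - <<'E'
from h import *
s=r.read_state();print(s['tool_pos'],s['time'],s['wrist_force'],s['opening'],s['qpos'],sim([])[1])
for c in("wrist","scene"):
  cv2.imwrite(f"pics/{c}6.png",r.camera(c)[:,:,::-1])
w=cv2.imread("pics/wrist6.png");x=cv2.resize(cv2.imread("pics/scene6.png")[100:300,120:330],None,fx=2,fy=1.92)
cv2.imwrite("pics/c6.png",cv2.resize(np.hstack([w[:,100:450],x]),(770,384)))
E
```

```text
[0.49448952 0.15449545 0.28315517] 16.6 [ 0.49133563 -0.64559425 -2.22406946] 0.011312291162937107 [ 1.99222467e-01 -1.98661849e-01  1.88099956e+00 -8.62436272e-05
  1.45925931e+00  6.44258015e-01] -25.49810851930738
```

View pics/c6.png

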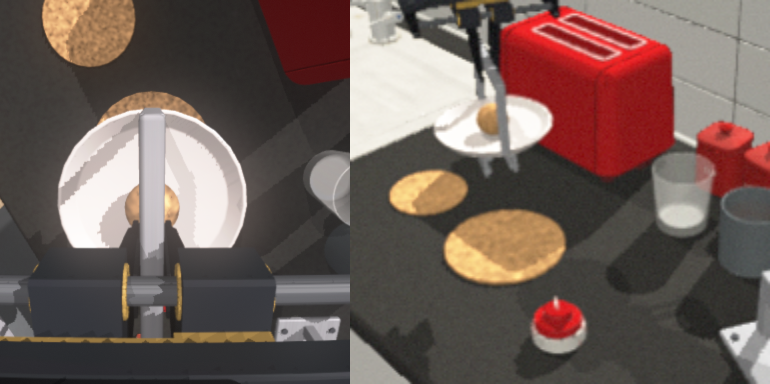

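Call:
send_rows(
  travel=[
    [0,0,0],
    [0,0,0],
    [0,0,0],
    [0,0,0],
    [0,0,0],
    [0,0,0],
    [0,0,0],
    [0,0,0],
    [0,0,0],
    [0,0,0],
    [0,0,0],
    [0,0,0],
    [0,0,0],
    [0,0,0],
    [0,0,0],
    [0,0,0],
    [0,0,0],
    [0,0,0],
    [0,0,0],
    [0,0,0],
  ],
  twist=[
    [0,0,-0.005],
    [0,0,-0.01],
    [0,0,-0.016],
    [0,0,-0.021],
    [0,0,-0.026],
    [0,0,-0.031],
    [0,0,-0.037],
    [0,0,-0.042],
    [0,0,-0.047],
    [0,0,-0.052],
    [0,0,-0.0525],
    [0,0,-0.0525],
    [0,0,-0.0525],
    [0,0,-0.0525],
    [0,0,-0.0525],
    [0,0,-0.0525],
    [0,0,-0.0525],
    [0,0,-0.0525],
    [0,0,-0.0525],
    [0,0,-0.0525],
  ],
)

```text
time: 18.7
tool_pos: [0.4945, 0.1545, 0.2831]
tcp_rot: [3.088, 0.578, -0.0]
wrist_force: [-0.1, -0.6, -2.1]
opening: 0.0118
```

Call:
send_rows(
  travel=[
    [0,0,0.0005],
    [0,0,0.001],
    [0,0,0.0015],
    [0,0,0.002],
    [0,0,0.002],
    [0,0,0.002],
    [0,0,0.002],
    [0,0,0.002],
    [0,0,0.002],
    [0,0,0.002],
    [0,0,0.002],
    [0,0,0.002],
    [0,0,0.002],
    [0,0,0.002],
    [0,0,0.002],
    [0,0,0.002],
    [0,0,0.0015],
    [0,0,0.001],
    [0,0,0.0005],
    [0,0,0],
  ],
  twist=[
    [0,0,-0.0525],
    [0,0,-0.0525],
    [0,0,-0.0525],
    [0,0,-0.0525],
    [0,0,-0.0525],
    [0,0,-0.0525],
    [0,0,-0.0525],
    [0,0,-0.0525],
    [0,0,-0.0525],
    [0,0,-0.0525],
    [0,0,-0.047],
    [0,0,-0.042],
    [0,0,-0.037],
    [0,0,-0.031],
    [0,0,-0.026],
    [0,0,-0.021],
    [0,0,-0.016],
    [0,0,-0.01],
    [0,0,-0.005],
    [0,0,0],
  ],
)

```text
time: 20.7
tool_pos: [0.4945, 0.1545, 0.2511]
tcp_rot: [-2.656, -1.678, 0.0]
wrist_force: [0.0, -1.2, -3.2]
opening: 0.0119
```

```bash
python3 - <<'E'
from h import *
s=r.read_state();print(s['tool_pos'],s['time'],s['wrist_force'],s['moment'],s['opening'],s['qpos'],sim([])[1])
for c in("wrist","scene","top"):
  cv2.imwrite(f"pics/{c}7.png",r.camera(c)[:,:,::-1])
  for q in ("mat","stopper_center","dish","timer","mug","tumbler"): print(c,q,[(x['conf'],x['at']) for x in r.spot_point(c,q)][:3])
w=cv2.imread("pics/wrist7.png");x=cv2.resize(cv2.imread("pics/scene7.png")[100:300,120:330],None,fx=2,fy=1.92)
cv2.imwrite("pics/c7.png",cv2.resize(np.hstack([w[:,100:450],x]),(770,384)))
E
```

```text
[0.49445202 0.15449874 0.25110261] 20.7 [ 0.02931662 -1.22025682 -3.19950778] [ 0.07323262 -0.06222509 -0.01256431] 0.011884201440011146 [ 1.99197426e-01 -1.82781359e-01  1.92069937e+00  5.11224513e-07
  1.40377428e+00 -9.27908757e-01] 64.57842260335944
wrist mat [(0.61, [237.4, 325.8]), (0.59, [393.9, 99.3])]
wrist stopper_center [(0.89, [252.4, 207.8])]
wrist dish [(0.7, [250.3, 197.2])]
wrist timer [(0.84, [104.2, 175.9])]
wrist mug []
wrist tumbler [(0.74, [237.6, 329.1])]
scene mat [(0.8, [157.1, 199.2]), (0.63, [196.9, 223.7])]
scene stopper_center [(0.62, [192.3, 176.9])]
scene dish [(0.74, [190.3, 182.9])]
scene timer [(0.94, [223.3, 275.5])]
scene mug [(0.71, [325.5, 238.1]), (0.29, [345.6, 296.7])]
scene tumbler [(0.68, [283.7, 216.0])]
top mat []
top stopper_center []
top dish [(0.55, [199.9, 233.9]), (0.35, [259.7, 158.3])]
top timer [(0.95, [278.0, 261.3])]
top mug [(0.91, [311.4, 157.5])]
top tumbler [(0.72, [259.2, 154.0])]
```

View pics/c7.png

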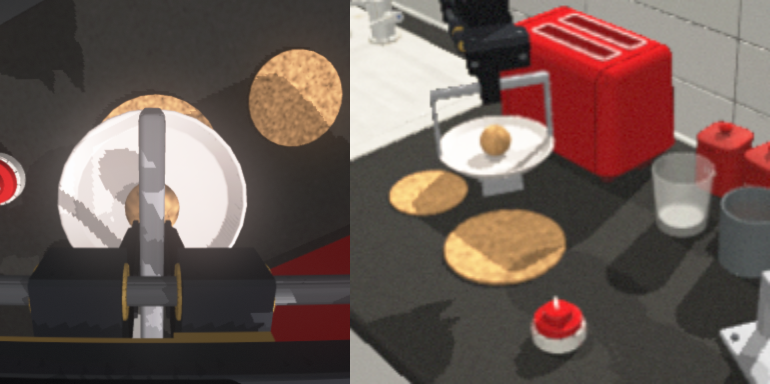

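View pics/top7.png

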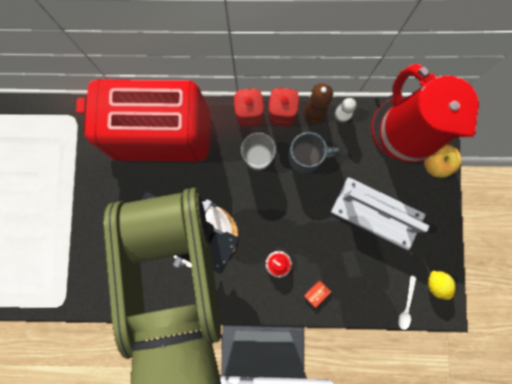

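```bash
python3 - <<'E'
from h import *
print(proj("scene",[[.4945,.1545,.141],[.4945,.1545,.173]]))
im=cv2.imread("pics/top0.png");hsv=cv2.cvtColor(im,cv2.COLOR_BGR2HSV)
m=((hsv[...,0]>8)&(hsv[...,0]<25)&(hsv[...,1]>70)&(hsv[...,2]>70)).astype(np.uint8)
m[:,:100]=0;m[:,245:]=0;m[:195]=0;m[280:]=0
cs=cv2.findContours(cv2.morphologyEx(m,cv2.MORPH_CLOSE,np.ones((5,5))),cv2.RETR_EXTERNAL,cv2.CHAIN_APPROX_NONE)[0]
for c in cs:
    if len(c)<60: continue
    P=np.array([onz("top",p[0],.006)[:2] for p in c]);(x,y),rad=cv2.minEnclosingCircle(P.astype(np.float32));print("mat",x,y,rad,P.mean(0))
im=cv2.imread("pics/top7.png");cv2.imwrite("pics/t8.png",cv2.resize(im[165:260,320:440],None,fx=6,fy=6,interpolation=cv2.INTER_CUBIC))
s=r.read_state();print(s['time'],s['qd'],s['tool_pos'])
cv2.imwrite("pics/w8.png",r.camera("wrist")[:,:,::-1]);print(r.spot_point("wrist","stopper_center"),r.spot_point("wrist","dish_middle"))
E
```

```text
[[192.73818621 184.91296455]
 [191.6143416  173.85245947]]
mat 0.49806803464889526 0.3405086100101471 0.059499893337488174 [0.49854137 0.34051907]
mat 0.4951338768005371 0.15809516608715057 0.08346272259950638 [0.49507627 0.15829041]
21.75 [ 3.39390655e-04  8.72429485e-05 -8.84952318e-05 -1.06929901e-03
  1.34019554e-03 -2.12109414e-04] [0.49447265 0.154494   0.25114226]
[{'at': [253.2, 207.4], 'conf': 0.87}] []
```

View pics/t8.png

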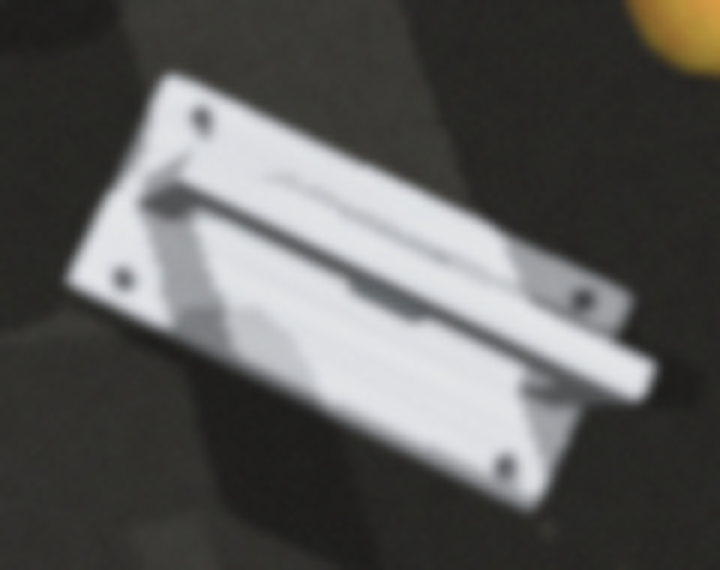

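```bash
python3 - <<'E'
from plant import r
print(r.sign_off())
E
```

```text
the job is handed in; nothing more can be done
None
```

I pulled the dish straight up out of the sprung catch by its handle and carried it level to the larger mat. I turned it 90° there and lowered it to hold with the underside about 10 cm above the mat. The job was handed in at about 22 s, and no verdict is reported.

Last checks before hand-in:
- **Position:** the gripper was at (0.494, 0.154, 0.251). That puts the dish's underside about 10.5 cm above the worktop, about 4 mm from the mat's middle.
- **Turn:** the jaw angle was 64.6°, against an estimated 64.7° for square to the rail, which is well inside the 8° allowed. My separate readings of the rail's direction spread by less than about 1°.
- **Grip and stillness:** the finger opening was 11.9 mm on the 12 mm bar and the arm was at rest. The wrist carried about 3 N, roughly the weight of the dish and ball.
- **Ball and level:** the wrist view of the dish's rim and ball looked the same at the end as just after the lift, with no visible tilt. I judged this by eye and did not measure the tilt as an angle.
- **Bystanders:** the tumbler, mug and timer showed at the same places in the pictures, to within a few pixels.

Two checks fell short. In the last look, the network did not find the dish's middle in the wrist view. In the final top view the arm hid the ball and the mat, so the mat's position comes from the starting pictures.

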